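Stow the torque driver and push the kit drawer home

TASK

Put the stubby torque driver lying on the bench back into the open drawer of the bench unit (lay it in, do not drop it), then push the drawer fully home under the light bar until it clicks in at its detent. Do not slam the drawer, and leave the other things on the bench where they are.

Things in the scene. Friction and masses are not known exactly. Their poses are not given: they have to be found in the camera images.
- unit: Fixed blue drawer unit, 270 x 260 x 84 mm; its one drawer opens towards the robot. Origin: on the bench under the middle of the closed drawer's front face; x points into the unit (the way the drawer closes), y to its left seen from the robot, z up. Posts 25 mm square, 255 mm high, stand at x 22 to 48, y +-135 to 160 mm; arms (z 230 to 250) run from them to the light bar.
- light_bar (a point): Centre of the underside of the unit's fixed aluminium light bar, 225 mm above the bench. The bar is 45 (unit x) x 320 x 30 mm and overhangs the closed drawer's front: it spans unit x = -45 to 0 mm. An upright gripper fouls it, so the last of the push needs the tool leaning back towards the robot, about 30 to 45 deg, fingertips under the bar.
- drawer (a joint): Opening of the drawer in m: 0 is fully home, starts at about 0.18 to 0.21; it moves along the unit's x axis. Runs with light friction (1 to 3 N). A sprung ball detent resists with about 5 N from 15 mm to 7 mm open, then draws the drawer in to 0.
- drawer_front (a point): Centre of the drawer's grey flat front (outer face), 40 mm above the bench. The front is 252 wide, 15 thick, from 4 to 82 mm above the bench. A 140 mm wide lip pull stands out 12 mm from it at 72 to 80 mm above the bench. x points into the unit as unit.
- drawer_bay (a point): On the floor (18 mm above the bench) of the drawer's wide bay, mid-width, 60 mm behind the inside of the drawer front; moves with the drawer, axes as unit. The bay spans x -60 to 184 (rear part under the carcass), y +-84 mm. Drawer walls rise 52 mm above the floor, its front 64. At y 84 to 90 a 40 mm high divider, then a narrow bay of sockets. Things over 55 mm high in it jam.
- driver: Loose stubby torque driver lying flat on the bench, 135 mm long, about 0.18 kg: black square-sided handle 80 x 30 x 30 mm, then an aluminium collar (24 mm dia, 14 long) and a steel shank (10 mm dia, 41 long). Origin: underside of the middle of the handle; x points along it to the shank's tip (95 mm away), the handle ends at x = -40 mm, z up.
- bin: Bystander: loose blue open plastic parts bin 120 x 90 x 50 mm; origin centre of underside.
- spool: Bystander: loose white spool standing on its flange, 72 mm dia, 50 mm high; origin centre of underside.
- wrench: Bystander: loose steel wrench lying flat, 150 mm long; origin under its middle, x along it.
Not all that is in view belongs to the job. Several things have the shape of the driver; the one meant has the colours described above.

How it is judged:
On the way:
1. the driver has been laid in the drawer and let go while the drawer is still open (x of driver in the frame of drawer_bay between -0.075 and 0.18 m and y of driver in the frame of drawer_bay between -0.085 and 0.145 m and z of driver in the frame of drawer_bay between -0.01 and 0.045 m and contact force between the fingers and driver below 0.1 N and value of joint drawer above 0.05 m and linear speed of driver below 0.05 m/s), for 0.2 s.
At the end, for the whole second after the job is handed in: The drawer is fully home at its detent (less than 4 mm open) and at rest, with the torque driver lying at rest inside it (handle centre within the drawer's inner walls, its underside less than 45 mm above the drawer floor) (x of driver in the frame of drawer_bay between -0.075 and 0.18 m and y of driver in the frame of drawer_bay between -0.085 and 0.145 m and z of driver in the frame of drawer_bay between -0.01 and 0.045 m and value of joint drawer below 0.004 m and velocity of joint drawer between -0.01 and 0.01 m/s and linear speed of driver below 0.02 m/s); the robot touches nothing.
It fails at once if the drawer is slammed (closing faster than 0.5 m/s) (velocity of joint drawer below -0.5 m/s).
It fails at once if the driver is dropped or thrown (faster than 1 m/s, about a 50 mm fall, with no finger on it) (linear speed of driver above 1 m/s and contact force between the fingers and driver below 0.1 N).
It fails at once if the bin is pushed more than 30 mm from its place (distance of bin from where it was at the start of the episode above 0.03 m).
It fails at once if the spool is pushed more than 30 mm from its place (distance of spool from where it was at the start of the episode above 0.03 m).
It fails at once if the wrench is pushed more than 30 mm from its place (distance of wrench from where it was at the start of the episode above 0.03 m).
It also fails if it takes over 61 s, if anything falls off the work surface, if the arm or the gripper's body presses on something with over 40 N, if the wrist force passes 120 N, or if a joint passes its speed limit or range.

ROBOT

A 6-joint arm with a two-finger parallel gripper is mounted at the origin on the work surface. World frame = base frame: x ahead of the robot, y to its left, z up, the work surface at z = 0. Lengths are in m, angles in rad, forces in N, time in s.
With the tool pointing down it reaches from about 0.275 to 0.75 m from the base axis. Payload 10.2 kg.
Tool frame: the origin (TCP) lies on the centre line of the jaws, within the pads' length; the fingertips stand 8 mm ahead of it and the grasp point (between the pads) lies 11 mm behind it; z points along the fingers, y is the line along which they close (so a half turn about z gives the same grasp; the last joint's range is limited). The gripper opens to 85 mm and grips with 20 to 120 N. Pads are 22 mm wide; open, the fingers measure 114 mm over their backs; the gripper's body (76 mm by 85 mm) begins 54 mm behind the grasp point. The pads swing forward as they close: fully open they stand 13 mm farther back than shut.
Start: joints at [0.985, 0.313, 1.498, -0, 1.331, -0.223], TCP at [0.186, 0.491, 0.239] pointing down, gripper open.
Joint ranges: [-2.94, 2.94], [-0.97, 2.17], [0.19, 2.56], [-1.23, 4.37], [0.02, 3.11], [-2.88, 2.88]. Speed limits (rad/s): [2.39, 2.39, 3.01, 3.14, 3.14, 3.14].

INTERFACE

Orientations are given as a unit quaternion [w, x, y, z].
In Python, from bench import manip gives the robot as it stands.
- The arm moves only by the shell command python3 -m inch 'ROWS' [OPENING] [FORCE]. ROWS is JSON, a list of rows, each an object with "xyz": the shift along the world's x, y, z each as a share of 0.02 m, from -1 to 1, a list of three; "rotation": the turn, a rotation vector about the world's x, y, z each as a share of 4 degrees, from -1 to 1, a list of three. In form: [{"xyz": [dx, dy, dz], "rotation": [ax, ay, az]}, ...]. A call has 1 to 20 rows; each row shifts and turns the commanded pose from where the row before left it; what a row does not reach is not made up. A row lasts 1/12 s, in which the tool goes at most 41.7 mm and 7.16 degrees, less where a joint would pass 70% of its speed; a pose out of reach is approached as far as the arm can. A call with a number of a shift or a turn outside -1 to 1 is refused whole. A call with a gripper value outside its range is refused whole. OPENING is the opening, from 0 (shut) to 1 (fully open), set as the call begins (- or left out, the last holds). The fingers move at their own pace and stop on an object; FORCE is the grip in N (left out, the last holds). Time passes only in rows, so rows that do not move let the fingers close. It gives the time, the measured TCP pose, the force, the opening and the grip force at its end, in the units of the state.
- manip.sense(): the state, without advancing time (a new reading comes with each control period).
- manip.read_camera(name): name is "scene" or "side" or "wrist"; returns (picture, depth): 400x640x3 uint8, red, green, blue; 400x640 float32, m along the optical axis (not along the pixel's ray), 0 where there is no reading.
- manip.camera_model(name): a dict with "K" (3x3 intrinsics, pixels), "world_from_camera" (4x4, takes a point from camera to world coordinates); the wrist camera has in their place "hand_eye" (4x4, takes a point from camera to tool coordinates, whose origin is the TCP and whose axes are the flange's). Camera axes: x right, y down, z forward; pixel columns grow to the right and rows downward; lengths in m; the calibration is good to about 2 mm. A picture is of the moment at which its call begins: read the wrist's pose just before it. camera_model takes no time and is no camera call.
- manip.sign_off(): hands the job in; it is judged then, once.
The state is a dict: "t": time; "joints": joint angles; "qvel": joint speeds; "joint_efforts": joint torques, N m; "tcp_pos": TCP position; "eef_rot": TCP orientation; "force": force on the tool from outside, world axes, zero at the start; "torque": the same for the moment, N m; "width": opening from 0.0 (shut) to 1.0 (fully open); "gripper_force": force on a finger pad.
Only numpy, scipy, OpenCV 4.12 (cv2) and the standard library are available. Lean on these libraries where they do the work, as an engineer would, in place of code of your own. Each camera call takes 0.05 s, during which the arm holds its last target. There are 200 camera calls.

## Working session

There is one attempt and no reset: what is moved stays moved. The work goes in short steps, Python scripts to look and compute and a shell command to move; the robot and the scene stay as the last step left them, time stands still between calls to the robot, and variables do not carry over. Pictures are saved under pics/ and viewed, at most 10 in all, crops included, and the job is handed in when it is done.

```bash
mkdir -p pics; ls; cat > h.py <<'E'
import numpy as np, cv2
from bench import manip
from scipy.spatial.transform import Rotation as R
def save(n,im): cv2.imwrite('pics/'+n,cv2.cvtColor(im,cv2.COLOR_RGB2BGR))
def T(name,s=None):
    m=manip.camera_model(name)
    if name!='wrist': return np.array(m['K']),np.array(m['world_from_camera'])
    s=s or manip.sense(); q=s['eef_rot']
    A=np.eye(4); A[:3,:3]=R.from_quat([q[1],q[2],q[3],q[0]]).as_matrix(); A[:3,3]=s['tcp_pos']
    return np.array(m['K']),A@np.array(m['hand_eye'])
def ray(K,W,uv,z):
    d=W[:3,:3]@np.linalg.inv(K)@np.array([uv[0],uv[1],1.]); o=W[:3,3]
    return o+d*(z-o[2])/d[2]
def cloud(K,W,d):
    v,u=np.indices(d.shape); p=np.stack([(u-K[0,2])/K[0,0]*d,(v-K[1,2])/K[1,1]*d,d],-1)
    return p@W[:3,:3].T+W[:3,3]
E
python3 - <<'E'
from h import *
print(manip.sense())
for n in('scene','side'):
    im,d=manip.read_camera(n); save(n+'.png',im); np.savez('pics/'+n,im=im,d=d)
    K,W=T(n); print(n,K.round(1).tolist(),W.round(3).tolist())
E
```

```text
pics
{'t': 0.0, 'joints': array([ 9.84622887e-01,  3.13451678e-01,  1.49844389e+00,  2.31963957e-05,
        1.33101214e+00, -2.23410921e-01]), 'qvel': array([ 8.51054439e-04, -2.33971998e-03,  6.72913135e-06,  1.59493766e-03,
        8.11803752e-04, -3.85563926e-04]), 'joint_efforts': array([ 4.70417071e-04, -4.12263966e+01, -2.59740400e+01, -1.18694202e-04,
        4.12196678e-03,  3.96544770e-07]), 'tcp_pos': array([0.18616961, 0.49061427, 0.23873165]), 'eef_rot': array([-2.69305689e-04,  1.80391023e-01,  9.83594757e-01, -5.99950114e-04]), 'force': array([0.13543358, 0.29389798, 0.01469166]), 'torque': array([ 0.00218899, -0.00460496,  0.00397573]), 'gripper_force': 0.0, 'width': 0.998359761549714}
scene [[425.4, 0.0, 326.9], [0.0, 425.4, 198.3], [0.0, 0.0, 1.0]] [[-0.714, 0.59, -0.375, 1.114], [0.7, 0.609, -0.374, 0.519], [0.008, -0.53, -0.848, 1.392], [0.0, 0.0, 0.0, 1.0]]
side [[497.8, 0.0, 329.0], [0.0, 497.8, 196.0], [0.0, 0.0, 1.0]] [[0.995, -0.067, 0.076, 0.434], [-0.101, -0.596, 0.797, -1.102], [-0.008, -0.8, -0.6, 0.958], [0.0, 0.0, 0.0, 1.0]]
```

View pics/scene.png

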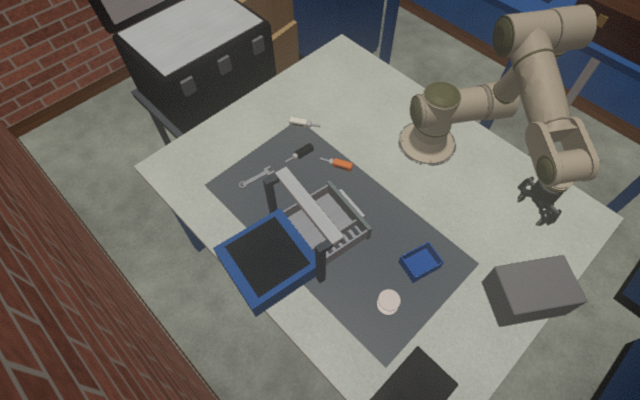

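View pics/side.png

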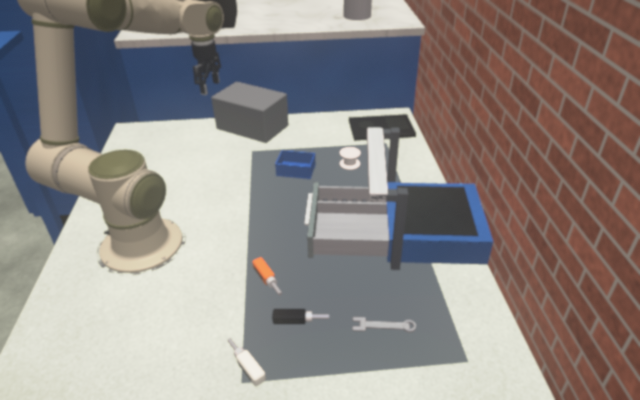

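Candidates for the driver are three lookalikes. White is at scene (301,122) / side (248,363), black at scene (303,151) / side (291,316), and orange at scene (341,163) / side (265,271). The black one with the steel shank matches the description. I'll check it in a close crop and measure it together with the unit.

```bash
python3 - <<'E'
from h import *
S=np.load('pics/side.npz'); C=np.load('pics/scene.npz')
a=cv2.resize(S['im'][285:345,255:345],None,fx=6,fy=6,interpolation=cv2.INTER_CUBIC)
b=cv2.resize(C['im'][110:180,270:360],None,fx=6,fy=6,interpolation=cv2.INTER_CUBIC)
save('crop.png',cv2.resize(np.vstack([a,b]),(415,600)))
for n,D,bx in(('side',S,(262,300,340,335)),('scene',C,(280,135,325,170))):
    K,W=T(n); P=cloud(K,W,D['d']); im=D['im'].astype(int)
    # handle: dark
    x0,y0,x1,y1=bx; m=np.zeros(im.shape[:2],bool); m[y0:y1,x0:x1]=True
    h=m&(im.max(-1)<42)&(D['d']>0); print(n,'dark px',h.sum(),'P median',np.median(P[h],0).round(4), 'z>20mm',(m&(P[...,2]>.02)).sum())
    q=P[m&(P[...,2]>.022)&(P[...,2]<.045)]
    r=cv2.minAreaRect((q[:,:2]*1000).astype(np.float32)); print(' top rect mm',r)
    # unit top z~84mm and bar top z~255
    for lo,hi in((.078,.09),(.248,.262)):
        t=(P[...,2]>lo)&(P[...,2]<hi)&(P[...,0]>.3)&(P[...,0]<1.1)&(abs(P[...,1])<.35)&(D['d']>0)
        k,l,st,c=cv2.connectedComponentsWithStats(t.astype(np.uint8))
        for i in np.argsort(-st[1:,4])[:2]+1:
            q=P[l==i]; r=cv2.minAreaRect((q[:,:2]*1000).astype(np.float32)); print(' z',lo,st[i],np.round(cv2.boxPoints(r)).tolist(),round(r[2],1))
E
```

```text
side dark px 0 P median [nan nan nan] z>20mm 454
 top rect mm ((436.4710693359375, -321.430419921875), (31.015371322631836, 132.37225341796875), 83.00072479248047)
 z 0.078 [ 387  179  107   66 4696] [[690.0, -153.0], [950.0, -191.0], [990.0, 91.0], [731.0, 128.0]] 81.9
 z 0.078 [305 183  14  56 392] [[457.0, -109.0], [484.0, -113.0], [521.0, 133.0], [494.0, 137.0]] 81.5
 z 0.248 [ 368  128   41   70 1424] [[618.0, -170.0], [710.0, -184.0], [757.0, 140.0], [665.0, 153.0]] 81.7
scene dark px 0 P median [nan nan nan] z>20mm 170
 top rect mm ((409.65679931640625, -300.5369873046875), (76.31993865966797, 140.8684844970703), 44.80287551879883)
 z 0.078 [ 213  207  112  103 5520] [[680.0, -170.0], [947.0, -209.0], [993.0, 100.0], [726.0, 140.0]] 81.6
 z 0.078 [327 180  45  50 271] [[458.0, -110.0], [485.0, -114.0], [523.0, 134.0], [496.0, 138.0]] 81.2
 z 0.248 [ 262  167   82   86 1465] [[620.0, -171.0], [713.0, -184.0], [759.0, 136.0], [666.0, 149.0]] 81.8
  return _methods._mean(a, axis=axis, dtype=dtype,
  ret = um.true_divide(
```

View pics/crop.png

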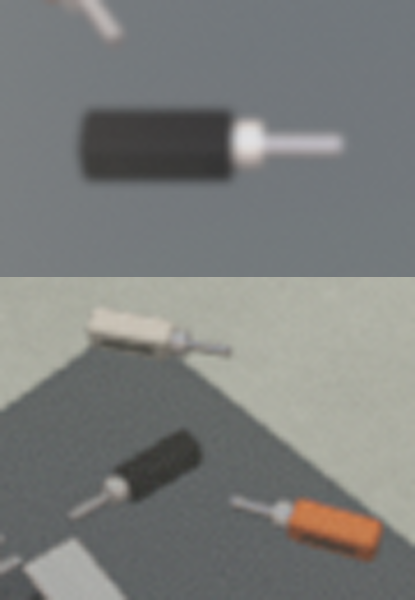

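The crop confirms it: a black square handle with a bright collar and steel shank at side (291,316) / scene (303,151). The orange and white ones are decoys. Next I refine the driver's axis by colour.

```bash
python3 - <<'E'
from h import *
for n,bx in(('side',(262,300,340,335)),('scene',(280,135,325,170))):
    D=np.load(f'pics/{n}.npz'); K,W=T(n); g=D['im'].max(-1).astype(int); x0,y0,x1,y1=bx
    s=g[y0:y1,x0:x1]; bg=np.median(s); m=(s<bg*0.72).astype(np.uint8)
    k,l,st,c=cv2.connectedComponentsWithStats(m); i=1+np.argmax(st[1:,4]); v,u=np.nonzero(l==i)
    q=np.array([ray(K,W,(a+x0,b+y0),.022)[:2]*1000 for a,b in zip(u,v)],np.float32); print(n,bg,st[i],cv2.minAreaRect(q))
    v,u=np.nonzero(s>bg*1.3)
    q=np.array([ray(K,W,(a+x0,b+y0),.015)[:2]*1000 for a,b in zip(u,v)],np.float32); print(' bright',len(u),np.median(q,0),cv2.minAreaRect(q))
E
```

```text
side 124.0 [ 10   9  33  15 475] ((408.3124694824219, -319.6598815917969), (41.985347747802734, 76.75735473632812), 83.82667541503906)
 bright 113 [ 467.2092  -319.80408] ((476.5635986328125, -318.39141845703125), (24.24958038330078, 53.16849899291992), 83.8211669921875)
scene 101.0 [ 15   9  19  15 140] ((412.46002197265625, -314.4755859375), (40.12717056274414, 78.63615417480469), 83.48861694335938)
 bright 68 [ 454.88577 -319.25134] ((417.8605041503906, -283.53839111328125), (106.2464370727539, 248.73069763183594), 89.16829681396484)
```

```bash
r='{"xyz":[0.28,-1,0],"rotation":[0,0,0.09]}'; true
python3 -m inch '[{"xyz":[0.28,-1,0],"rotation":[0,0,0.09]},{"xyz":[0.28,-1,0],"rotation":[0,0,0.09]},{"xyz":[0.28,-1,0],"rotation":[0,0,0.09]},{"xyz":[0.28,-1,0],"rotation":[0,0,0.09]},{"xyz":[0.28,-1,0],"rotation":[0,0,0.09]},{"xyz":[0.28,-1,0],"rotation":[0,0,0.09]},{"xyz":[0.28,-1,0],"rotation":[0,0,0.09]},{"xyz":[0.28,-1,0],"rotation":[0,0,0.09]},{"xyz":[0.28,-1,0],"rotation":[0,0,0.09]},{"xyz":[0.28,-1,0],"rotation":[0,0,0.09]},{"xyz":[0.28,-1,0],"rotation":[0,0,0.09]},{"xyz":[0.28,-1,0],"rotation":[0,0,0.09]},{"xyz":[0.28,-1,0],"rotation":[0,0,0.09]},{"xyz":[0.28,-1,0],"rotation":[0,0,0.09]},{"xyz":[0.28,-1,0],"rotation":[0,0,0.09]},{"xyz":[0.28,-1,0],"rotation":[0,0,0.09]},{"xyz":[0.28,-1,0],"rotation":[0,0,0.09]},{"xyz":[0.28,-1,0],"rotation":[0,0,0.09]},{"xyz":[0.28,-1,0],"rotation":[0,0,0.09]},{"xyz":[0.28,-1,0],"rotation":[0,0,0.09]}]'
python3 -m inch '[{"xyz":[0.28,-1,0],"rotation":[0,0,0.09]},{"xyz":[0.28,-1,0],"rotation":[0,0,0.09]},{"xyz":[0.28,-1,0],"rotation":[0,0,0.09]},{"xyz":[0.28,-1,0],"rotation":[0,0,0.09]},{"xyz":[0.28,-1,0],"rotation":[0,0,0.09]},{"xyz":[0.28,-1,0],"rotation":[0,0,0.09]},{"xyz":[0.28,-1,0],"rotation":[0,0,0.09]},{"xyz":[0.28,-1,0],"rotation":[0,0,0.09]},{"xyz":[0.28,-1,0],"rotation":[0,0,0.09]},{"xyz":[0.28,-1,0],"rotation":[0,0,0.09]},{"xyz":[0.28,-1,0],"rotation":[0,0,0.09]},{"xyz":[0.28,-1,0],"rotation":[0,0,0.09]},{"xyz":[0.28,-1,0],"rotation":[0,0,0.09]},{"xyz":[0.28,-1,0],"rotation":[0,0,0.09]},{"xyz":[0.28,-1,0],"rotation":[0,0,0.09]},{"xyz":[0.28,-1,0],"rotation":[0,0,0.09]},{"xyz":[0.28,-1,0],"rotation":[0,0,0.09]},{"xyz":[0.28,-1,0],"rotation":[0,0,0.09]},{"xyz":[0.28,-1,0],"rotation":[0,0,0.09]},{"xyz":[0,0,0],"rotation":[0,0,0]}]'
python3 - <<'E'
from h import *
s=manip.sense(); K,W=T('wrist',s); im,d=manip.read_camera('wrist'); save('w1.png',im); np.savez('pics/w1',im=im,d=d,W=W,K=K)
print(s['tcp_pos'],s['joints'].round(2),'tool y deg',np.degrees(np.arctan2(*(R.from_quat(np.roll(s['eef_rot'],-1)).as_matrix()[1::-1,1]))))
P=cloud(K,W,d)
m=(P[...,2]>.024)&(P[...,2]<.04)&(np.hypot(P[...,0]-.41,P[...,1]+.317)<.08)
k,l,st,c=cv2.connectedComponentsWithStats(m.astype(np.uint8))
for i in np.argsort(-st[1:,4])[:3]+1:
    print(st[i],cv2.minAreaRect((P[l==i][:,:2]*1000).astype(np.float32)),np.median(P[l==i][:,2]))
E
```

```text
t: 1.77
tcp_pos: [0.2983, 0.0899, 0.2392]
eef_rot: [-0.0, 0.118, 0.993, -0.0]
force: [-0.6, -0.8, 0.0]
width: 0.999
gripper_force: 0.0
t: 3.43
tcp_pos: [0.4049, -0.2917, 0.2386]
eef_rot: [-0.0, 0.06, 0.998, -0.0]
force: [0.5, 0.7, -0.2]
width: 0.998
gripper_force: 0.0
[ 0.40494697 -0.29169727  0.23857425] [-0.86  0.26  1.57 -0.    1.31 -2.31] tool y deg 83.16295633076865
[ 285  143   27   79 1807] ((414.9407958984375, -318.20025634765625), (29.697450637817383, 93.38041687011719), 82.7870864868164) 0.0290030159689863
```

View pics/w1.png

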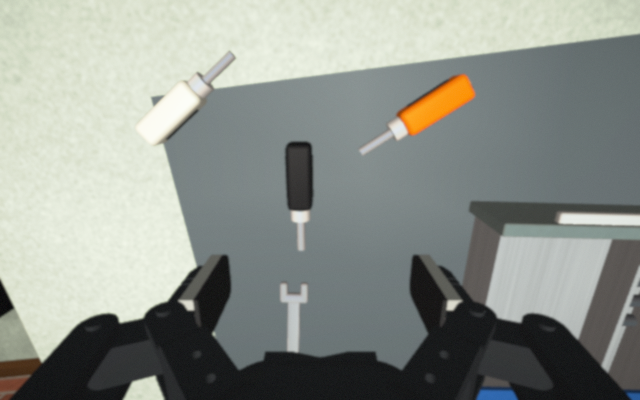

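The wrist view shows the black driver's handle at (299,178), its collar at (301,216) and its tip at (301,250). The wrench jaw is further along at (293,292), and the orange decoy is clear of the fingers. Next: descend.

```bash
python3 -m inch '[{"xyz":[0.08,-0.6,-0.5],"rotation":[0,0,0]},{"xyz":[0.08,-0.6,-1],"rotation":[0,0,0]},{"xyz":[0,0,-1],"rotation":[0,0,0]},{"xyz":[0,0,-1],"rotation":[0,0,0]},{"xyz":[0,0,-1],"rotation":[0,0,0]},{"xyz":[0,0,-1],"rotation":[0,0,0]},{"xyz":[0,0,-1],"rotation":[0,0,0]},{"xyz":[0,0,-1],"rotation":[0,0,0]},{"xyz":[0,0,-1],"rotation":[0,0,0]},{"xyz":[0,0,-0.5],"rotation":[0,0,0]},{"xyz":[0,0,0],"rotation":[0,0,0]},{"xyz":[0,0,0],"rotation":[0,0,0]}]' 0.7 40
python3 - <<'E'
from h import *
s=manip.sense(); print(s['tcp_pos'])
E
```

```text
t: 4.48
tcp_pos: [0.408, -0.3129, 0.0598]
eef_rot: [-0.0, 0.059, 0.998, 0.0]
force: [0.8, -0.4, 1.2]
width: 0.705
gripper_force: 0.0
[ 0.40802993 -0.31287832  0.05975979]
```

```bash
python3 -m inch '[{"xyz":[0,-0.2,-0.8],"rotation":[0,0,0]},{"xyz":[0,0,-0.8],"rotation":[0,0,0]},{"xyz":[0,0,-0.5],"rotation":[0,0,0]},{"xyz":[0,0,-0.2],"rotation":[0,0,0]},{"xyz":[0,0,0],"rotation":[0,0,0]},{"xyz":[0,0,0],"rotation":[0,0,0]}]'
python3 -m inch '[{"xyz":[0,0,0],"rotation":[0,0,0]},{"xyz":[0,0,0],"rotation":[0,0,0]},{"xyz":[0,0,0],"rotation":[0,0,0]},{"xyz":[0,0,0],"rotation":[0,0,0]},{"xyz":[0,0,0],"rotation":[0,0,0]},{"xyz":[0,0,0],"rotation":[0,0,0]},{"xyz":[0,0,0],"rotation":[0,0,0]},{"xyz":[0,0,0],"rotation":[0,0,0]}]' 0 40
```

```text
t: 4.98
tcp_pos: [0.4083, -0.3174, 0.0141]
eef_rot: [0.0, 0.059, 0.998, -0.0]
force: [0.3, -0.1, -0.8]
width: 0.705
gripper_force: 0.0
t: 5.65
tcp_pos: [0.4083, -0.3176, 0.0141]
eef_rot: [0.0, 0.059, 0.998, -0.001]
force: [-0.3, -0.0, 5.6]
width: 0.344
gripper_force: 41.0
```

```bash
python3 -m inch '[{"xyz":[0,0,0.5],"rotation":[0,0,0]},{"xyz":[0,0,1],"rotation":[0,0,0]},{"xyz":[0,0,1],"rotation":[0,0,0]},{"xyz":[0,0,1],"rotation":[0,0,0]},{"xyz":[0.2,0.5,1],"rotation":[0,0,0]},{"xyz":[0.4,1,1],"rotation":[0,0,0]},{"xyz":[0.4,1,1],"rotation":[0,0,0]},{"xyz":[0.4,1,0.5],"rotation":[0,0,0]},{"xyz":[0.4,1,0],"rotation":[0,0,0]},{"xyz":[0.4,1,0],"rotation":[0,0,0]},{"xyz":[0.4,1,0],"rotation":[0,0,0]},{"xyz":[0.4,1,0],"rotation":[0,0,0]},{"xyz":[0.4,1,0],"rotation":[0,0,0]},{"xyz":[0.4,1,0],"rotation":[0,0,0]},{"xyz":[0.4,1,0],"rotation":[0,0,0]},{"xyz":[0.4,1,0],"rotation":[0,0,0]},{"xyz":[0.4,1,0],"rotation":[0,0,0]},{"xyz":[0.4,1,0],"rotation":[0,0,0]},{"xyz":[0,0,0],"rotation":[0,0,0]},{"xyz":[0,0,0],"rotation":[0,0,0]}]'
python3 - <<'E'
from h import *
s=manip.sense(); print(s['tcp_pos'],s['joints'].round(2),s['width'])
for n in('side','scene'):
    im,d=manip.read_camera(n); np.savez('pics/'+n+'2',im=im,d=d)
    K,W=T(n); P=cloud(K,W,d)
    t=(P[...,2]>.074)&(P[...,2]<.09)&(P[...,0]>.44)&(P[...,0]<.55)&(abs(P[...,1])<.16)&(d>0)
    k,l,st,c=cv2.connectedComponentsWithStats(t.astype(np.uint8)); i=1+np.argmax(st[1:,4])
    print(n,st[i],cv2.boxPoints(cv2.minAreaRect((P[l==i][:,:2]*1000).astype(np.float32))).round().tolist())
    save(n+'2.png',im)
E
```

```text
t: 7.32
tcp_pos: [0.5158, -0.0465, 0.1536]
eef_rot: [-0.0, 0.058, 0.998, -0.0]
force: [-0.9, -0.5, -1.7]
width: 0.339
gripper_force: 40.1
[ 0.51578405 -0.0464717   0.15355139] [-0.32  0.38  1.64 -0.    1.12 -1.77] 0.3394263113148036
side [305 203  12  37 270] [[457.0, -112.0], [483.0, -116.0], [506.0, 33.0], [479.0, 37.0]]
scene [335 190  37  42 314] [[466.0, -55.0], [495.0, -59.0], [524.0, 136.0], [495.0, 140.0]]
```

View pics/side2.png

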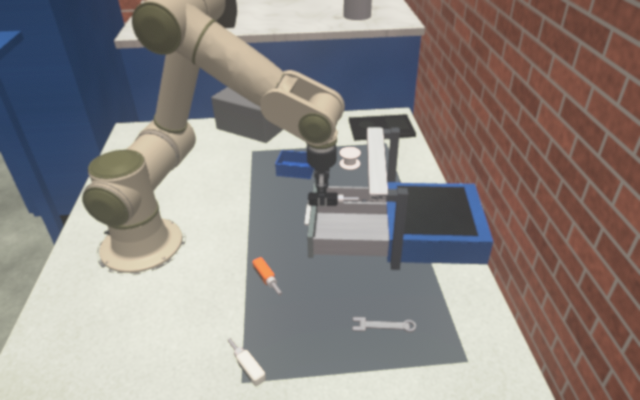

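```bash
python3 - <<'E'
from h import *
c,s=np.cos(np.radians(-8.3)),np.sin(np.radians(-8.3))
for n in('side','scene'):
    D=np.load(f'pics/{n}.npz'); K,W=T(n); P=cloud(K,W,D['d'])
    x=P[...,0]-.687; y=P[...,1]+.0155; ux=c*x+s*y; uy=-s*x+c*y; z=P[...,2]
    m=(ux>-.17)&(ux<-.06)&(abs(uy)<.14)&(D['d']>0)
    for lo in np.arange(-.135,.135,.01):
        b=m&(uy>=lo)&(uy<lo+.01); print(int(lo*1000), b.sum(), (np.percentile(z[b],[10,50,90])*1000).round() if b.sum()>5 else '',end='; ')
    print()
E
```

```text
-135 98 [-2.  0.  2.]; -125 762 [ 1. 38. 67.]; -114 132 [-2.  1. 69.]; -104 6 [-4. -3. -2.]; -94 0 ; -84 0 ; -74 0 ; -64 8 [19. 21. 22.]; -54 72 [16. 18. 21.]; -44 80 [16. 18. 20.]; -34 93 [15. 18. 21.]; -24 84 [15. 18. 21.]; -14 87 [16. 18. 21.]; -4 85 [15. 18. 21.]; 5 77 [15. 18. 21.]; 15 77 [16. 18. 21.]; 25 81 [15. 18. 20.]; 35 78 [15. 18. 21.]; 45 243 [17. 32. 56.]; 55 266 [21. 39. 57.]; 65 0 ; 75 0 ; 85 4 ; 95 39 [30. 33. 35.]; 105 224 [29. 48. 68.]; 115 272 [26. 49. 69.]; 125 0 ; 
-135 0 ; -125 90 [19. 51. 70.]; -114 53 [14. 24. 67.]; -104 23 [13. 18. 20.]; -94 31 [14. 17. 21.]; -84 28 [15. 17. 20.]; -74 31 [14. 18. 21.]; -64 30 [13. 17. 21.]; -54 27 [14. 16. 20.]; -44 25 [14. 17. 23.]; -34 32 [14. 18. 21.]; -24 33 [13. 17. 20.]; -14 26 [14. 18. 22.]; -4 35 [13. 16. 20.]; 5 28 [12. 18. 20.]; 15 30 [14. 16. 22.]; 25 30 [14. 18. 21.]; 35 5 ; 45 14 [53. 56. 58.]; 55 78 [18. 38. 57.]; 65 41 [16. 26. 36.]; 75 52 [15. 26. 35.]; 85 69 [15. 27. 35.]; 95 17 [29. 33. 38.]; 105 36 [-4. 67. 70.]; 115 266 [-2. 31. 68.]; 125 81 [-4. -1.  4.];
```

```bash
python3 -m inch '[{"xyz":[0.85,0.46,0],"rotation":[0,0,0]},{"xyz":[0.85,0.46,0],"rotation":[0,0,0]},{"xyz":[0,0,0],"rotation":[0,0,-0.3]},{"xyz":[0,0,-0.5],"rotation":[0,0,0]},{"xyz":[0,0,-1],"rotation":[0,0,0]},{"xyz":[0,0,-1],"rotation":[0,0,0]},{"xyz":[0,0,-1],"rotation":[0,0,0]},{"xyz":[0,0,-1],"rotation":[0,0,0]},{"xyz":[0,0,-0.6],"rotation":[0,0,0]},{"xyz":[0,0,-0.4],"rotation":[0,0,0]},{"xyz":[0,0,-0.2],"rotation":[0,0,0]},{"xyz":[0,0,0],"rotation":[0,0,0]},{"xyz":[0,0,0],"rotation":[0,0,0]}]'
```

```text
t: 8.5
tcp_pos: [0.55, -0.0291, 0.0398]
eef_rot: [0.0, 0.069, 0.998, -0.0]
force: [-1.1, -0.3, -1.7]
width: 0.342
gripper_force: 40.2
```

```bash
python3 -m inch '[{"xyz":[0,0,-0.15],"rotation":[0,0,0]},{"xyz":[0,0,-0.15],"rotation":[0,0,0]},{"xyz":[0,0,-0.05],"rotation":[0,0,0]},{"xyz":[0,0,0],"rotation":[0,0,0]},{"xyz":[0,0,0],"rotation":[0,0,0]}]'
```

```text
t: 8.92
tcp_pos: [0.55, -0.0287, 0.0324]
eef_rot: [0.0, 0.069, 0.998, -0.0]
force: [-0.0, 0.7, -2.3]
width: 0.342
gripper_force: 40.2
```

```bash
python3 -m inch '[{"xyz":[0,0,-0.05],"rotation":[0,0,0]},{"xyz":[0,0,0],"rotation":[0,0,0]},{"xyz":[0,0,0],"rotation":[0,0,0]}]'
python3 -m inch '[{"xyz":[0,0,0],"rotation":[0,0,0]},{"xyz":[0,0,0],"rotation":[0,0,0]},{"xyz":[0,0,0],"rotation":[0,0,0]},{"xyz":[0,0,0],"rotation":[0,0,0]},{"xyz":[0,0,0],"rotation":[0,0,0]},{"xyz":[0,0,0],"rotation":[0,0,0]}]' 0.6
python3 -m inch '[{"xyz":[0,0,0.3],"rotation":[0,0,0]},{"xyz":[0,0,0.7],"rotation":[0,0,0]},{"xyz":[0,0,1],"rotation":[0,0,0]},{"xyz":[0,0,1],"rotation":[0,0,0]},{"xyz":[0,0,1],"rotation":[0,0,0]},{"xyz":[0,0,1],"rotation":[0,0,0]},{"xyz":[0,0,1],"rotation":[0,0,0]},{"xyz":[-1,0.1,0.6],"rotation":[0,0,0]},{"xyz":[-1,0.1,0],"rotation":[0,0,0]},{"xyz":[-1,0.1,0],"rotation":[0,0,0]},{"xyz":[-1,0.1,0],"rotation":[0,0,0]},{"xyz":[-1,0.1,0],"rotation":[0,0,0]},{"xyz":[-1,0.1,0],"rotation":[0,0,0]},{"xyz":[-0.3,0,0],"rotation":[0,0,0]},{"xyz":[0,0,0],"rotation":[0,0,0]}]'
python3 - <<'E'
from h import *
s=manip.sense(); K,W=T('wrist',s); print(s['tcp_pos'],s['joints'].round(2))
im,d=manip.read_camera('scene'); save('s3.png',cv2.resize(im[150:270,220:420],None,fx=3,fy=3))
E
```

```text
t: 9.17
tcp_pos: [0.5506, -0.0289, 0.0321]
eef_rot: [0.001, 0.069, 0.998, -0.0]
force: [0.4, 0.7, 5.6]
width: 0.343
gripper_force: 41.0
t: 9.67
tcp_pos: [0.5499, -0.0288, 0.0312]
eef_rot: [-0.0, 0.069, 0.998, 0.0]
force: [-1.2, 0.2, 0.3]
width: 0.596
gripper_force: 0.0
t: 10.92
tcp_pos: [0.4234, -0.0167, 0.1639]
eef_rot: [0.0, 0.069, 0.998, -0.0]
force: [0.9, -0.8, 0.0]
width: 0.601
gripper_force: 0.0
[ 0.42338447 -0.01673301  0.16386636] [-0.32  0.17  1.89 -0.    1.08 -1.75]
```

View pics/s3.png

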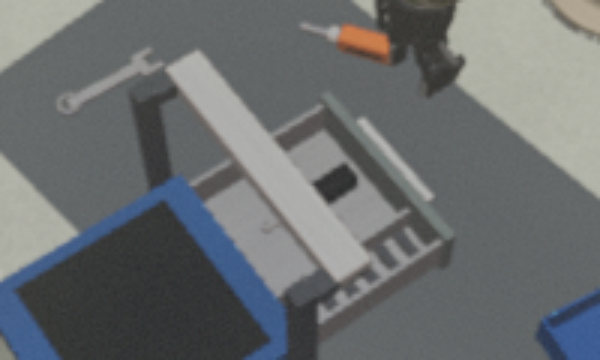

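The driver lies along the bay, with its handle at crop (337,183). Next I shut the gripper, lean it back about 38° and get in front of the drawer.

```bash
python3 -m inch '[{"xyz":[0.1,0.18,0],"rotation":[-0.14,-0.94,0]},{"xyz":[0.1,0.18,0],"rotation":[-0.14,-0.94,0]},{"xyz":[0.1,0.18,0],"rotation":[-0.14,-0.94,0]},{"xyz":[0.1,0.18,0],"rotation":[-0.14,-0.94,0]},{"xyz":[0.1,0.18,0],"rotation":[-0.14,-0.94,0]},{"xyz":[0.1,0.18,0],"rotation":[-0.14,-0.94,0]},{"xyz":[0.1,0.18,0],"rotation":[-0.14,-0.94,0]},{"xyz":[0.1,0.18,0],"rotation":[-0.14,-0.94,0]},{"xyz":[0.1,0.18,0],"rotation":[-0.14,-0.94,0]},{"xyz":[0.1,0.18,0],"rotation":[-0.14,-0.94,0]},{"xyz":[0,0,0],"rotation":[0,0,0]},{"xyz":[0,0,0],"rotation":[0,0,0]}]' 0 20
python3 - <<'E'
from h import *
s=manip.sense(); M=R.from_quat(np.roll(s['eef_rot'],-1)).as_matrix(); print(s['tcp_pos'],s['joints'].round(2),s['width'],M[:,2].round(3),M[:,1].round(3))
E
```

```text
t: 11.97
tcp_pos: [0.4445, 0.0193, 0.1634]
eef_rot: [0.324, 0.065, 0.943, -0.025]
force: [-0.3, 0.1, -0.2]
width: 0.001
gripper_force: 0.0
[0.44447753 0.01927897 0.16335571] [-0.26 -0.02  2.28  0.3   0.24 -1.97] 0.0006510000755143627 [ 0.608 -0.09  -0.789] [ 0.14   0.99  -0.005]
```

```bash
python3 - <<'E'
import numpy as np
from scipy.optimize import least_squares,fsolve
D=[(.313,1.498,.525,.2387,0),(.26,1.57,.499,.2386,0),(.38,1.64,.518,.1536,0),(.17,1.89,.4237,.1639,0),(-.02,2.28,.4449,.1634,.661)]
def fk(p,j2,j3,t): r0,a,b,h,L,k=p; return r0+a*np.sin(j2)+b*np.sin(j2+j3+k)+L*np.sin(t), h+a*np.cos(j2)+b*np.cos(j2+j3+k)-L*np.cos(t)
f=lambda p:np.concatenate([np.subtract(fk(p,j2,j3,t),(r,z)) for j2,j3,r,z,t in D]+[[.02*(p[5])]])
s=least_squares(f,[0,.4,.4,.2,.25,0]); p=s.x; print(p.round(3),abs(s.fun).max())
for r in(.44,.48,.52,.56,.6,.64,.68):
    for t in(0,20,30,38):
        o=[]
        for z in(.041,.06):
            j=fsolve(lambda j:np.subtract(fk(p,*j,np.radians(t)),(r,z)),[.3,1.9]); o.append((round(j[0],2),round(j[1],2),round(np.pi-j.sum()-np.radians(t),2)))
        print(r,t,o)
E
```

```text
[0.018 0.435 0.392 0.195 0.249 0.074] 0.0014762382298623658
0.44 0 [(np.float64(0.41), np.float64(1.97), np.float64(0.76)), (np.float64(0.37), np.float64(1.96), np.float64(0.81))]
0.44 20 [(np.float64(0.31), np.float64(2.21), np.float64(0.27)), (np.float64(0.26), np.float64(2.2), np.float64(0.34))]
0.44 30 [(np.float64(0.3), np.float64(2.32), np.float64(-0.0)), (np.float64(0.24), np.float64(2.31), np.float64(0.06))]
0.44 38 [(np.float64(0.33), np.float64(2.41), np.float64(-0.25)), (np.float64(0.26), np.float64(2.4), np.float64(-0.18))]
0.48 0 [(np.float64(0.48), np.float64(1.86), np.float64(0.81)), (np.float64(0.44), np.float64(1.84), np.float64(0.85))]
0.48 20 [(np.float64(0.37), np.float64(2.1), np.float64(0.32)), (np.float64(0.33), np.float64(2.09), np.float64(0.37))]
0.48 30 [(np.float64(0.36), np.float64(2.22), np.float64(0.04)), (np.float64(0.31), np.float64(2.21), np.float64(0.1))]
0.48 38 [(np.float64(0.38), np.float64(2.3), np.float64(-0.2)), (np.float64(0.32), np.float64(2.29), np.float64(-0.13))]
0.52 0 [(np.float64(0.54), np.float64(1.74), np.float64(0.86)), (np.float64(0
[... 1626 characters left out ...]
.59), np.float64(1.77), np.float64(0.26)), (np.float64(0.56), np.float64(1.76), np.float64(0.3))]
0.64 38 [(np.float64(0.59), np.float64(1.86), np.float64(0.03)), (np.float64(0.55), np.float64(1.85), np.float64(0.07))]
0.68 0 [(np.float64(0.84), np.float64(1.18), np.float64(1.12)), (np.float64(0.81), np.float64(1.17), np.float64(1.16))]
0.68 20 [(np.float64(0.69), np.float64(1.51), np.float64(0.59)), (np.float64(0.67), np.float64(1.5), np.float64(0.63))]
0.68 30 [(np.float64(0.66), np.float64(1.64), np.float64(0.32)), (np.float64(0.63), np.float64(1.64), np.float64(0.36))]
0.68 38 [(np.float64(0.65), np.float64(1.74), np.float64(0.09)), (np.float64(0.61), np.float64(1.73), np.float64(0.13))]
```

```bash
python3 -m inch '[{"xyz":[0,0,0],"rotation":[0.14,0.92,0]},{"xyz":[0,0,0],"rotation":[0.14,0.92,0]},{"xyz":[0,0,0],"rotation":[0.14,0.92,0]},{"xyz":[0,0,-0.5],"rotation":[0.14,0.92,0]},{"xyz":[0,0,-0.7],"rotation":[0.14,0.92,0]},{"xyz":[0,0,-1],"rotation":[0.14,0.92,0]},{"xyz":[0,0,-1],"rotation":[0,0,0]},{"xyz":[0,0,-1],"rotation":[0,0,0]},{"xyz":[0,0,-0.8],"rotation":[0,0,0]},{"xyz":[0,0,-0.4],"rotation":[0,0,0]},{"xyz":[0,0,0],"rotation":[0,0,0]},{"xyz":[0,0,0],"rotation":[0,0,0]}]'
python3 - <<'E'
from h import *
s=manip.sense(); M=R.from_quat(np.roll(s['eef_rot'],-1)).as_matrix(); print(s['tcp_pos'],s['joints'].round(2),s['width'],M[:,2].round(3),M[:,1].round(3))
E
```

```text
t: 12.97
tcp_pos: [0.4446, 0.0189, 0.0558]
eef_rot: [0.136, 0.069, 0.988, -0.01]
force: [-0.8, 1.2, 1.5]
width: 0.003
gripper_force: 0.0
[0.44462035 0.01887135 0.05575243] [-0.24  0.3   2.13  0.06  0.44 -1.72] 0.0032146771159348862 [ 0.267 -0.039 -0.963] [ 0.139  0.99  -0.002]
```

```bash
python3 -m inch '[{"xyz":[0.4,-0.06,0],"rotation":[0,0,0]},{"xyz":[0.4,-0.06,0],"rotation":[0,0,0]},{"xyz":[0.3,-0.04,0],"rotation":[0,0,0]},{"xyz":[0.2,-0.03,0],"rotation":[0,0,0]},{"xyz":[0.3,-0.04,0],"rotation":[0,0,0]},{"xyz":[0.4,-0.06,0],"rotation":[0,0,0]},{"xyz":[0.5,-0.07,0],"rotation":[0,0,0]},{"xyz":[0.5,-0.07,0],"rotation":[0,0,0]},{"xyz":[0.5,-0.07,0],"rotation":[0,0,0]},{"xyz":[0.5,-0.07,0],"rotation":[0,0,0]}]'
python3 -m inch '[{"xyz":[0.5,-0.07,0],"rotation":[0,0,0]},{"xyz":[0.5,-0.07,0],"rotation":[0,0,0]},{"xyz":[0.5,-0.07,0],"rotation":[0,0,0]},{"xyz":[0.5,-0.07,0],"rotation":[0,0,0]},{"xyz":[0.4,-0.06,0],"rotation":[0,0,0]},{"xyz":[0.4,-0.06,0],"rotation":[0,0,0]},{"xyz":[0.3,-0.04,0],"rotation":[0,0,0]},{"xyz":[0.2,-0.03,0],"rotation":[0,0,0]},{"xyz":[0,0,0],"rotation":[0,0,0]}]'
python3 - <<'E'
from h import *
s=manip.sense(); print(s['joints'].round(2))
im,d=manip.read_camera('side'); save('s4.png',im[100:340,200:520].repeat(2,0).repeat(2,1))
E
```

```text
t: 13.8
tcp_pos: [0.5247, 0.0077, 0.0552]
eef_rot: [0.136, 0.069, 0.988, -0.01]
force: [-1.9, -0.2, 0.3]
width: 0.003
gripper_force: 0.8
t: 14.55
tcp_pos: [0.5907, -0.0017, 0.0554]
eef_rot: [0.136, 0.069, 0.988, -0.01]
force: [1.1, 0.1, -0.7]
width: -0.002
gripper_force: 0.0
[-0.21  0.55  1.71  0.03  0.61 -1.66]
```

View pics/s4.png

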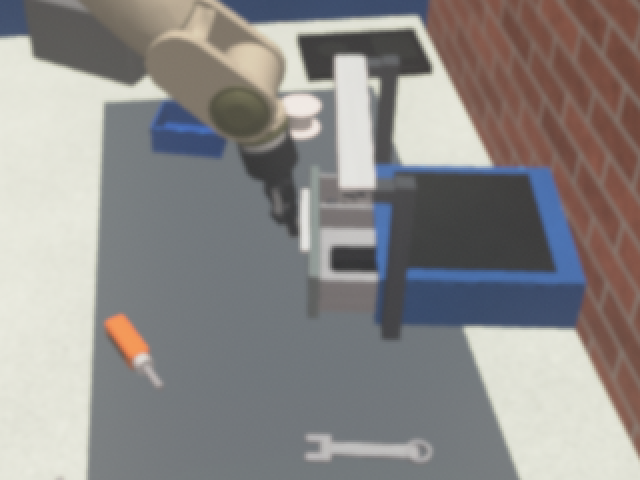

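Drawer is about 75 mm open and the driver is still inside at (353,259). Next: back off slightly while leaning to about 33°, then push again.

```bash
python3 -m inch '[{"xyz":[-0.4,0.06,0],"rotation":[0,0,0]},{"xyz":[-0.4,0.06,0],"rotation":[-0.13,-0.86,0]},{"xyz":[-0.2,0.03,0],"rotation":[-0.13,-0.86,0]},{"xyz":[0,0,0],"rotation":[-0.13,-0.86,0]},{"xyz":[0,0,0],"rotation":[-0.13,-0.86,0]},{"xyz":[0,0,0],"rotation":[-0.13,-0.86,0]},{"xyz":[0.2,-0.03,0],"rotation":[0,0,0]},{"xyz":[0.3,-0.04,0],"rotation":[0,0,0]},{"xyz":[0.3,-0.04,0],"rotation":[0,0,0]},{"xyz":[0.3,-0.04,0],"rotation":[0,0,0]},{"xyz":[0.3,-0.04,0],"rotation":[0,0,0]},{"xyz":[0.3,-0.04,0],"rotation":[0,0,0]}]'
python3 - <<'E'
from h import *
s=manip.sense(); M=R.from_quat(np.roll(s['eef_rot'],-1)).as_matrix(); p=s['tcp_pos']; print(s['joints'].round(2),M[:,2].round(3),M[:,1].round(3),'unit x',.9895*(p[0]-.687)-.1444*(p[1]+.0155))
E
```

```text
t: 15.6
tcp_pos: [0.6046, -0.0033, 0.0552]
eef_rot: [0.283, 0.066, 0.956, -0.022]
force: [-1.5, 0.2, -0.0]
width: 0.003
gripper_force: 0.7
[-0.21  0.52  1.88  0.22  0.17 -1.85] [ 0.539 -0.08  -0.838] [ 0.14   0.99  -0.005] unit x -0.0832858031445289
```

```bash
python3 -m inch '[{"xyz":[0.3,-0.04,0],"rotation":[0,0,0]},{"xyz":[0.3,-0.04,0],"rotation":[0,0,0]},{"xyz":[0.3,-0.04,0],"rotation":[0,0,0]},{"xyz":[0.3,-0.04,0],"rotation":[0,0,0]},{"xyz":[0.3,-0.04,0],"rotation":[0,0,0]},{"xyz":[0.3,-0.04,0],"rotation":[0,0,0]},{"xyz":[0.3,-0.05,0],"rotation":[0,0,0]},{"xyz":[0.2,-0.03,0],"rotation":[0,0,0]},{"xyz":[0.2,-0.03,0],"rotation":[0,0,0]}]'
python3 -m inch '[{"xyz":[0.2,-0.03,0],"rotation":[0,0,0]},{"xyz":[0.2,-0.03,0],"rotation":[0,0,0]},{"xyz":[0.1,-0.015,0],"rotation":[0,0,0]}]'
python3 - <<'E'
from h import *
s=manip.sense(); p=s['tcp_pos']; print(s['joints'].round(2),'unit x',.9895*(p[0]-.687)-.1444*(p[1]+.0155))
E
```

```text
t: 16.35
tcp_pos: [0.6543, -0.0102, 0.0552]
eef_rot: [0.284, 0.066, 0.956, -0.022]
force: [-1.1, -0.3, -0.4]
width: -0.002
gripper_force: 0.7
t: 16.6
tcp_pos: [0.6645, -0.0117, 0.0554]
eef_rot: [0.284, 0.066, 0.956, -0.022]
force: [-1.8, 0.7, 0.6]
width: 0.002
gripper_force: 0.8
[-0.21  0.61  1.7   0.13  0.25 -1.75] unit x -0.0228440227971411
```

```bash
python3 -m inch '[{"xyz":[0.15,-0.02,0],"rotation":[0,0,0]},{"xyz":[0.15,-0.02,0],"rotation":[0,0,0]}]'
python3 -m inch '[{"xyz":[0.15,-0.02,0],"rotation":[0,0,0]},{"xyz":[0.15,-0.02,0],"rotation":[0,0,0]}]'
python3 - <<'E'
from h import *
im,d=manip.read_camera('side'); K,W=T('side'); save('s5.png',im[100:340,200:520].repeat(2,0).repeat(2,1))
E
```

```text
t: 16.77
tcp_pos: [0.6702, -0.0125, 0.0553]
eef_rot: [0.284, 0.066, 0.956, -0.022]
force: [-1.1, -0.4, 0.4]
width: -0.002
gripper_force: 0.8
t: 16.93
tcp_pos: [0.6739, -0.0127, 0.0535]
eef_rot: [0.28, 0.066, 0.957, -0.021]
force: [-20.0, 1.0, 1.2]
width: -0.001
gripper_force: 8.2
```

View pics/s5.png

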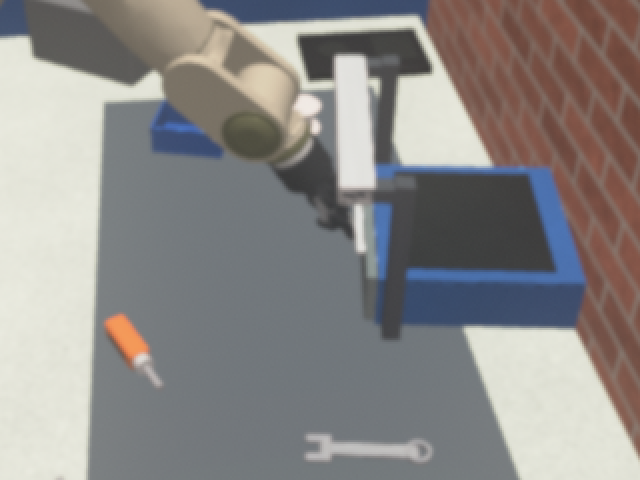

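Contact force has jumped to 20 N, which is either home or a jam. I'll back off a little and measure the drawer front against the unit.

```bash
python3 -m inch '[{"xyz":[-0.3,0.04,0],"rotation":[0,0,0]},{"xyz":[0,0,0],"rotation":[0,0,0]}]'
python3 - <<'E'
from h import *
c,s=np.cos(np.radians(-8.3)),np.sin(np.radians(-8.3))
def U(P): x=P[...,0]-.687; y=P[...,1]+.0155; return c*x+s*y,-s*x+c*y,P[...,2]
for n in('side','scene'):
    K,W=T(n)
    im2,d2=manip.read_camera(n); np.savez('pics/'+n+'6',im=im2,d=d2)
    for tag,d in(('before',np.load(f'pics/{n}.npz')['d']),('now',d2)):
        x,y,z=U(cloud(K,W,d))
        for nm,lo,hi in(('front z20-65',.02,.065),('top z78-86',.078,.086)):
            m=(z>lo)&(z<hi)&(abs(y)<.12)&(x<.06)&(x>-.24)&(d>0)
            if nm[0]=='f': m&=(x<-.19) if tag=='before' else (x<.03)&(x>-.04)&(y<-.03)
            if m.sum()>5: print(n,tag,nm,m.sum(),(np.percentile(x[m],[2,10,50,90])*1000).round(1))
E
```

```text
t: 17.15
tcp_pos: [0.6696, -0.0123, 0.0553]
eef_rot: [0.284, 0.066, 0.956, -0.022]
force: [-0.8, -0.0, 0.4]
width: 0.004
gripper_force: 0.0
side before top z78-86 633 [-211.5 -206.3 -189.2   34.6]
side now front z20-65 29 [-0.5 -0.3 -0.1  0.1]
side now top z78-86 537 [-21.7  -6.6  14.3  35.3]
scene before top z78-86 850 [-208.6 -197.8   28.4   52.9]
scene now top z78-86 836 [-9.6  1.8 29.9 52.7]
```

Front face reads at unit x ≈ -0.3 mm. The detent only leaves it stable at 0 or at 7 mm and above, so the drawer is home. Retreat now and check for any rebound.

```bash
python3 -m inch '[{"xyz":[-0.5,0.07,0],"rotation":[0,0,0]},{"xyz":[-0.8,0.11,0],"rotation":[0,0,0]},{"xyz":[-0.8,0.11,0],"rotation":[0,0,0]},{"xyz":[-0.8,0.11,0],"rotation":[0,0,0]},{"xyz":[-0.8,0.11,0.3],"rotation":[0,0,0]},{"xyz":[-0.8,0.11,0.6],"rotation":[0,0,0]},{"xyz":[-0.8,0.11,0.8],"rotation":[0,0,0]},{"xyz":[-0.5,0.07,0.5],"rotation":[0,0,0]},{"xyz":[0,0,0],"rotation":[0,0,0]},{"xyz":[0,0,0],"rotation":[0,0,0]}]'
python3 - <<'E'
from h import *
c,s=np.cos(np.radians(-8.3)),np.sin(np.radians(-8.3))
for n in('side','scene'):
    K,W=T(n); im,d=manip.read_camera(n); P=cloud(K,W,d)
    x=P[...,0]-.687; y=P[...,1]+.0155; x,y,z=c*x+s*y,-s*x+c*y,P[...,2]
    m=(z>.02)&(z<.065)&(abs(y)<.12)&(x<.03)&(x>-.04)&(d>0); t=(z>.073)&(z<.086)&(abs(y)<.06)&(x<0)&(x>-.05)&(d>0)
    print(n,m.sum(),(np.percentile(x[m],[10,50,90])*1000).round(1) if m.sum()>5 else '',t.sum(),(np.percentile(x[t],[2,10,50])*1000).round(1) if t.sum()>5 else '')
    save(n+'7.png',im)
E
```

```text
t: 18.08
tcp_pos: [0.5548, 0.0033, 0.1002]
eef_rot: [0.285, 0.067, 0.956, -0.022]
force: [1.1, -0.5, -0.1]
width: -0.004
gripper_force: 0.0
side 32 [-0.4 -0.1  0.1] 92 [-12.  -11.4  -6.4]
scene 0  91 [-11.2  -9.9  -5.9]
```

View pics/side7.png

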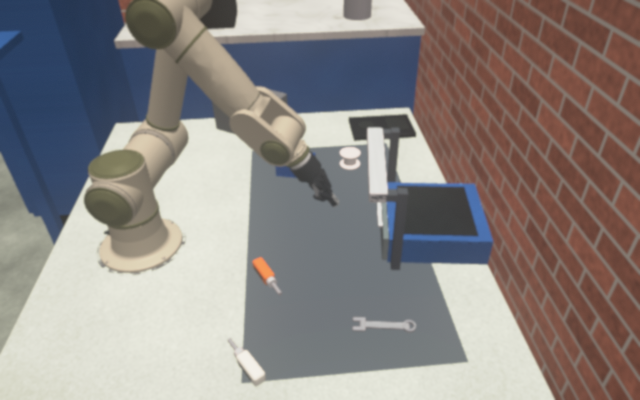

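The drawer front stays flush at (384,230): its face reads 0 mm and the lip -12 mm, as expected when closed. The gripper at (320,180) is clear, and the wrench, spool and bin have not moved.

```bash
python3 -c "
from bench import manip
print(manip.sign_off())"
```

```text
the job is handed in; nothing more can be done
None
```

I laid the torque driver in the drawer and pushed the drawer home: the front measures flush with the unit, the robot was clear, and the bin, spool and wrench looked unmoved. I handed the job in at about 18 s, but no verdict came back.

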